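Box a soap bar under the sliding cover

TASK

Pack the single soap bar that stands on its edge: slide the wooden box's cover all the way open, lower the bar upright into the empty bay without dropping it, and let go. Then slide the cover fully shut over it. Leave the banded stack of soaps and the glue stick standing where they are.

Things in the scene. Friction and masses are not known exactly. Their poses are not given: they have to be found in the camera images.
- soap_box: Fixed pale wooden box, 228 x 116 x 89 mm high over its side rails. Origin: centre of underside, on the table; x the long way, from bay to decked half (the way the cover opens), z up. The -x end is the open bay; over the +x end's deck the open cover parks. Rails (top z 89 mm, inner edges y = +-46 mm) run the whole length; end walls are 76 mm high, below the cover, so both ends are open above that.
- bay_floor (a point): Centre of the bay's floor, at (-59, 0, 6) mm in the box's frame, same axes. The bay is 90 mm along x by 90 mm along y; the cover's underside runs 72 mm above this point. The bar fits upright with its 80 mm length along y (5 mm free at each end) and its thickness along x, which leaves 32 mm along x for each finger.
- cover (a joint): Cover on its slide, in m: 0 = shut over the bay, 0.12 = fully open against its stop (bay wholly clear); it moves along the box's +x as the value grows. It stays where it is left; friction about 2.5 N.
- cover_top (a point): Centre of the top of the browner wooden cover's raised panel, z 100 mm, axes as the box's; at x = -60 mm + joint value in the box's frame. The panel, 92 mm along x by 82 mm along y, stands 11 mm above the rails: its upright end faces, 46 mm either side of this point along x, can be pushed with fingertips. A thin tongue below (top z 83 mm, 6 mm past each end face) runs in the rails.
- bar_mid (a point): Centre of the loose plain cream wrapped soap bar, about 130 g, standing on its long narrow edge on the table: 80 mm along its x, 26 mm thick along its y, 68 mm high along z (centre 34 mm up). Grasp across the thickness, near the top. It stands at one of three places to the right of the box.
- bar: The same soap bar, origin at the centre of its underside, same axes.
- stack: Bystander: loose stack of three soaps in a white band, about 84 x 72 x 80 mm high; origin at its underside.
- glue: Bystander: loose glue stick standing upright, 27 mm diameter, 97 mm high; origin at the centre of its underside.
Mind the look-alikes: they are no part of the job. What is shaped like the bar but blue is not meant.

How it is judged:
By the outcome, as a careful person would: the job done as asked, in the order asked, and still so for the second after the job is handed in, with the robot touching nothing.
It also fails if it takes over 58 s, if anything falls off the work surface, if the arm or the gripper's body presses on something with over 40 N, if the wrist force passes 120 N, or if a joint passes its speed limit or range.

ROBOT

A 6-joint arm with a two-finger parallel gripper is mounted at the origin on a cart in front of the work surface, level with it; the furniture and walls round the work are solid. World frame = base frame: x ahead of the robot, y to its left, z up, the work surface at z = 0. Lengths are in mm, angles in rad, forces in N, time in s.
With the tool pointing down it reaches from about 300 to 775 mm from the base axis. Payload 14.6 kg.
Tool frame: the origin (TCP) lies between the finger pads; the fingertips stand 19 mm ahead of it and the grasp point (between the pads) is the TCP; z points along the fingers, y is the line along which they close (so a half turn about z gives the same grasp; the last joint's range is limited). The gripper opens to 94 mm and grips with 3 to 60 N. Pads are 16 mm wide; open, the fingers measure 119 mm over their backs; the gripper's body (75 mm by 177 mm) begins 78 mm behind the grasp point.
Start: joints at [-1.357, 0.3, 1.521, -0, 1.321, -0.067], TCP at [152.412, -528.451, 224.446] pointing down, gripper open.
Joint ranges: [-3.03, 3.03], [-0.79, 2.21], [0.23, 2.52], [-1.04, 4.18], [0, 3.07], [-2.55, 2.55]. Speed limits (rad/s): [2.22, 2.22, 2.57, 3.14, 3.14, 3.14].

INTERFACE

Orientations are given as [roll, pitch, yaw] about the fixed x, y, z axes, in that order (R = Rz(yaw) Ry(pitch) Rx(roll)).
In Python, from cell import monitor, imaging, job, find_in, trace gives the robot as it stands. The module is installed in compiled form; this text tells all that it offers.
- The arm moves only by the tool arm_command, never from a script. Its argument "steps" is a list of rows, each a list of 5 numbers: the opening, from 0 (shut) to 1 (fully open), then the shift along the tool's x, y, z in mm, then the turn about the tool's z in degrees. In form: [[gripper, dx, dy, dz, turn], ...]. A call has 1 to 20 rows; each row is the pose to reach, as a shift and turn from the pose commanded when the call began, along the tool's axes at that moment; what a row does not reach only later rows make up. A row lasts 1/8 s, in which the tool goes at most 62.5 mm and 10.7 degrees, less where a joint would pass 70% of its speed; a pose out of reach is approached as far as the arm can. A call with a gripper value outside its range is refused whole. The fingers move at their own pace and stop on an object; "force" is the grip in N (left out, the last holds). Time passes only in rows, so rows that repeat a pose let the fingers close. It gives the time, the measured TCP pose, the force, the opening and the grip force at its end, in the units of the state.
- monitor.read_state(): the state, without advancing time (a new reading comes with each control period).
- imaging.camera(name): name is "scene" or "top" or "wrist"; returns a dict with "img" (384x512x3 uint8, red, green, blue), "mtx" (3x3 intrinsics, pixels), "view" (4x4, takes a point from world to camera coordinates). Camera axes: x right, y down, z forward; pixel columns grow to the right and rows downward; lengths in mm; the calibration is good to about 2 mm. A picture is of the moment at which its call begins. There is no depth.
- job.sign_off(): hands the job in; it is judged then, once.
Trained networks look in a picture, given as the dict that the camera call returned (one of the last four; its "shot" number tells which), for a name from the list of things; names that differ only in an ending like _2 or _b are one class to them, and where a whole thing is asked for, a point or a joint stands for the part that bears it (a point fixed in the world has none). Each returns a list of dicts, best first, with "p" (0 to 1); they miss things now and then, are a little off and sometimes report something else, mostly with a low value. They report only what shows in the picture. A call takes as long as a camera call. They do not tell look-alikes from the thing itself.
- find_in(picture, target): "rect" ([centre column, centre row, width, height] in pixels, round what is visible of it).
- trace(picture, target): "region" (384x512 bool, what is visible of it) and "rect" ([centre column, centre row, width, height] in pixels, round what is visible of it).
The state is a dict: "clock": time; "joints": joint angles; "qd": joint speeds; "effort": joint torques, N m; "eef_pos": TCP position; "eef_rot": TCP orientation; "wrist_force": force on the tool from outside, world axes, zero at the start; "moment": the same for the moment, N m; "finger_gap": finger opening in mm; "finger_force": force on a finger pad.
Only numpy, scipy, OpenCV 4.12 (cv2) and the standard library are available. Lean on these libraries where they do the work, as an engineer would, in place of code of your own. Each camera call takes 0.05 s, during which the arm holds its last target. There are 200 camera calls.

## Working session

There is one attempt and no reset: what is moved stays moved. The work goes in short steps, Python scripts to look and compute and a tool call to move; the robot and the scene stay as the last step left them, time stands still between calls to the robot, and variables do not carry over. Pictures are saved under pics/ and viewed, at most 10 in all, crops included, and the job is handed in when it is done.

Besides the shell and the picture viewer there is one more tool, called after "Emit:" by a JSON object that holds its "op" and its "data". arm_command: Moves the arm, as the interface text tells. Its arguments: {"type":"object","properties":{"steps":{"type":"array","items":{"type":"array","items":{"type":"number"}}},"force":{"type":"number"}},"required":["steps"]}

```bash
mkdir -p pics; python3 - <<'E'
from cell import monitor, imaging, find_in
import cv2, numpy as np
s=monitor.read_state(); print({k:np.round(s[k],3) for k in ('clock','eef_pos','eef_rot','wrist_force','finger_gap')})
ims=[]
for n in("scene","top"):
    p=imaging.camera(n); np.savez(f"{n}0.npz",**{k:p[k] for k in("img","mtx","view")})
    ims.append(p["img"])
    for t in("soap_box","cover","bar","stack","glue"):
        print(n,t,[(np.round(d["rect"]).tolist(),round(d["p"],2)) for d in find_in(p,t)[:4]])
    cv2.imwrite(f"pics/{n}0.png",cv2.resize(p["img"][...,::-1],(780,585)))
E
```

```text
{'clock': np.float64(0.0), 'eef_pos': array([ 152.376, -528.218,  223.894]), 'eef_rot': array([-3.14 , -0.   ,  0.281]), 'wrist_force': array([-0.239,  0.902,  0.328]), 'finger_gap': np.float64(93.902)}
scene soap_box [([214.0, 192.0, 88.0, 60.0], 0.68)]
scene cover [([211.0, 175.0, 50.0, 22.0], 0.61)]
scene bar [([221.0, 236.0, 40.0, 46.0], 0.93), ([281.0, 222.0, 4.0, 26.0], 0.6)]
scene stack [([328.0, 234.0, 49.0, 54.0], 0.94)]
scene glue [([261.0, 231.0, 16.0, 40.0], 0.83)]
top soap_box [([182.0, 154.0, 68.0, 107.0], 0.82)]
top cover [([179.0, 156.0, 48.0, 44.0], 0.83)]
top bar [([280.0, 163.0, 16.0, 40.0], 0.77)]
top stack [([329.0, 182.0, 44.0, 38.0], 0.76), ([182.0, 156.0, 74.0, 109.0], 0.57), ([180.0, 157.0, 54.0, 47.0], 0.31)]
top glue []
```

View pics/scene0.png

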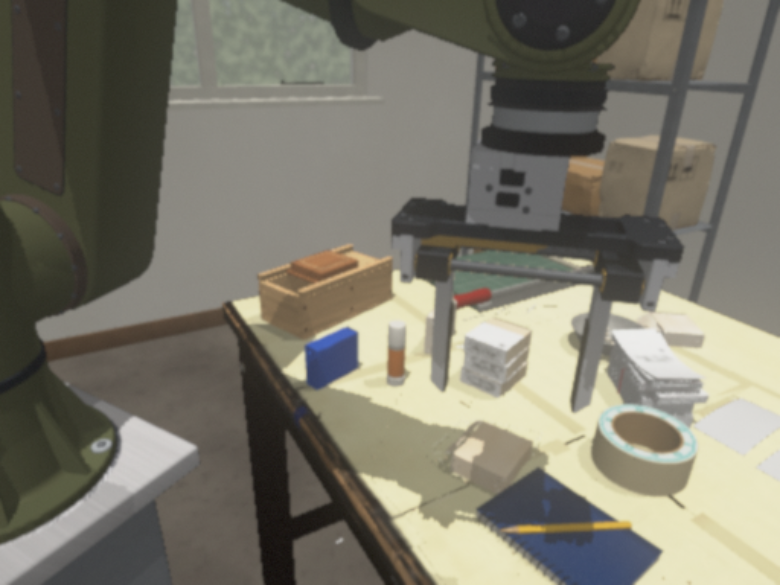

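View pics/top0.png

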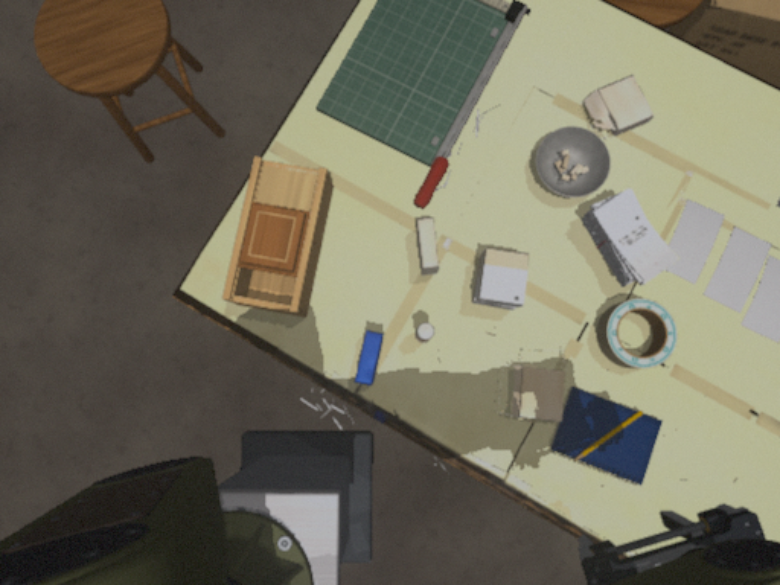

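The top view shows the cream bar at (427,245), the box at (278,236) with its cover part open and the bay at the lower end, the stack at (500,277) and the glue at (425,331). All are in 1.52x pixels. Two things have the bar's shape: cream at (427,245) and blue at (369,358). The cream one fits the description and the blue one is the look-alike. I'll confirm that in an enlarged crop.

```bash
cat > h.py <<'E'
import numpy as np, cv2
def topix(p,P):
    q=p["view"]@np.append(P,1); u=p["mtx"]@q[:3]; return u[:2]/u[2]
def onz(p,uv,z):
    R=p["view"][:3,:3];t=p["view"][:3,3];c=-R.T@t
    d=R.T@np.linalg.solve(p["mtx"],[uv[0],uv[1],1]); return c+d*(z-c[2])/d[2]
E
python3 - <<'E'
from h import *
from cell import imaging, trace
p=imaging.camera("top")
print("cam", np.round(-p["view"][:3,:3].T@p["view"][:3,3]))
for t,z in(("bar",68),("soap_box",89),("cover",100),("stack",80)):
    d=trace(p,t)
    if not d: print(t,None);continue
    m=d[0]["region"].astype(np.uint8)
    pts=np.argwhere(m)[:,::-1]
    W=np.array([onz(p,x,z)[:2] for x in pts],np.float32)
    print(t,d[0]["p"],len(pts),cv2.minAreaRect(W))
print("glue",onz(p,np.array([425,331])/1.523,97))
print("blue",onz(p,np.array([371,352])/1.523,68))
c=p["img"][95:215,140:300,::-1]
cv2.imwrite("pics/crop1.png",cv2.resize(c,None,fx=5,fy=5,interpolation=cv2.INTER_CUBIC))
E
```

```text
cam [ 349. -259.  927.]
bar 0.82 455 ((534.91064453125, -299.5332336425781), (90.67124938964844, 30.64800262451172), 4.931628704071045)
soap_box 0.75 5591 ((549.0357666015625, -74.76345825195312), (137.1818389892578, 235.9158935546875), 79.27345275878906)
cover 0.97 1691 ((538.9628295898438, -69.07650756835938), (90.47865295410156, 102.1590805053711), 79.13390350341797)
stack 0.55 1209 ((480.8446960449219, -412.07421875), (76.40091705322266, 89.14246368408203), 79.09905242919922)
glue [ 398.7887679  -296.39659038   97.        ]
blue [ 368.92732252 -215.76190696   68.        ]
```

View pics/crop1.png

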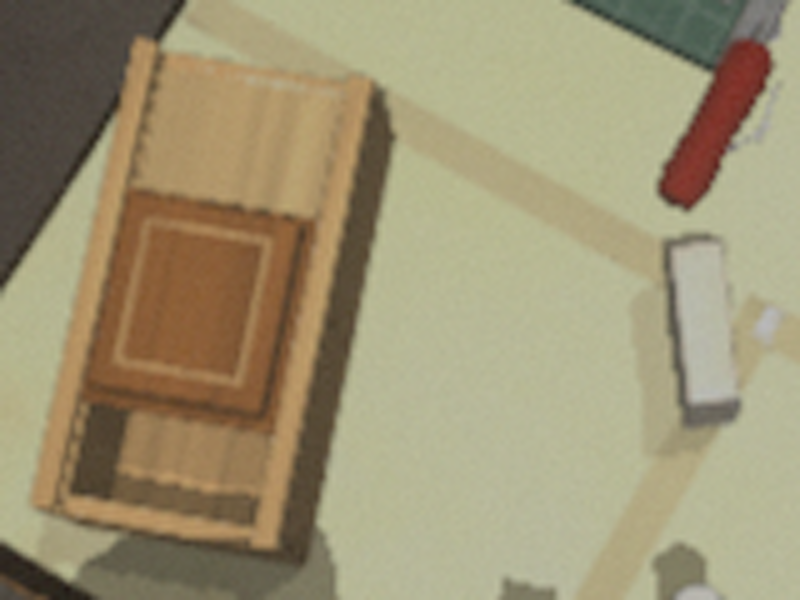

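The crop shows the cream bar's top at (668..738, 236..405) in the 5x crop, and it is plain cream, so it is the one meant. The cover is about half open, with the bay gap on its front side at (170,455).

```bash
python3 - <<'E'
from h import *
p=np.load("top0.npz")
f=lambda L,z:np.array([onz(p,np.array(x)/5+[139.6,94.6],z)[:2] for x in L])
for n,L,z in(("rails",[(33,505),(135,38),(378,80),(278,550)],89),("bar",[(668,240),(720,236),(738,402),(688,405)],68),("panel",[(130,195),(302,217),(264,412),(88,385)],100)):
    W=f(L,z); print(n,np.round(W).tolist(),cv2.minAreaRect(W.astype(np.float32)),W.mean(0))
E
```

```text
rails [[449.0, 7.0], [672.0, -33.0], [651.0, -149.0], [429.0, -106.0]] ((550.2029418945312, -70.29255676269531), (117.64196014404297, 226.1690216064453), 79.47886657714844) [550.19186126 -70.41698851]
bar [[578.0, -285.0], [580.0, -310.0], [500.0, -318.0], [498.0, -294.0]] ((538.965087890625, -301.5533447265625), (81.00872039794922, 24.789926528930664), 5.405154228210449) [ 539.08508144 -301.86683769]
panel [[592.0, -36.0], [581.0, -116.0], [490.0, -101.0], [503.0, -20.0]] ((542.232666015625, -68.00104522705078), (81.71778106689453, 93.23968505859375), 80.34644317626953) [541.76650912 -68.20749579]
```

```bash
cat >> h.py <<'E'
B=np.array([550.2,-70.4]);A=np.deg2rad(-10.5)
def box(x,y=0): return B+[x*np.cos(A)-y*np.sin(A),x*np.sin(A)+y*np.cos(A)]
def rel(xy,z,yawdeg):
    from cell import monitor
    s=monitor.read_state();p=s["eef_pos"];y=s["eef_rot"][2]
    d=np.append(xy,z)-p
    t=(np.rad2deg(y)-yawdeg+180)%360-180
    return np.round([d[0]*np.cos(y)+d[1]*np.sin(y), d[0]*np.sin(y)-d[1]*np.cos(y), -d[2], t],1)
def st():
    from cell import monitor
    s=monitor.read_state();print(*[(k,np.round(s[k],2)) for k in("clock","eef_pos","eef_rot","wrist_force","finger_gap","finger_force")])
E
python3 -c "
from h import *
print(rel(box(-77),200,-10.5),rel(box(-77),106,-10.5))"
```

```text
[ 440.3 -364.3   24.5   26.6] [ 440.3 -364.3  118.5   26.6]
```

Emit:
{"op": "arm_command", "data": {"steps": [[0, 60, -50, 10, 5], [0, 110, -90, 15, 10], [0, 160, -130, 20, 15], [0, 210, -172, 24, 20], [0, 260, -215, 24, 26.6], [0, 310, -256, 24, 26.6], [0, 360, -298, 24, 26.6], [0, 410, -340, 24, 26.6], [0, 440, -364, 24, 26.6], [0, 440, -364, 24, 26.6], [0, 440, -364, 24, 26.6], [0, 440, -364, 60, 26.6], [0, 440, -364, 60, 26.6], [0, 440, -364, 60, 26.6]]}}

```text
clock: 2.6
eef_pos: [474.4, -57.7, 165.6]
eef_rot: [3.142, -0.001, -0.185]
wrist_force: [0.2, -0.8, -0.7]
finger_gap: 0.6
finger_force: 0.0
```

```bash
python3 - <<'E'
from h import *
from cell import imaging
st(); print(rel(box(-77),106,-10.5), rel(box(-2),106,-10.5))
p=imaging.camera("top")
cv2.imwrite("pics/a.png",cv2.resize(p["img"][70:230,110:310,::-1],None,fx=4,fy=3.75,interpolation=cv2.INTER_CUBIC))
q=imaging.camera("wrist")
for n,P in(("face",[*box(-55,0),100]),("f1",[*box(-55,41),100]),("f2",[*box(-55,-41),100])): print(n,topix(q,P))
cv2.imwrite("pics/w.png",q["img"][...,::-1])
E
```

```text
('clock', np.float64(2.6)) ('eef_pos', array([474.38, -57.72, 165.64])) ('eef_rot', array([ 3.14, -0.  , -0.18])) ('wrist_force', array([ 0.18, -0.77, -0.69])) ('finger_gap', np.float64(0.62)) ('finger_force', np.float64(0.0))
[-0.1 -1.3 59.6 -0.1] [74.9 -1.5 59.6 -0.1]
face [248.61942953 188.33572214]
f1 [192.63226268 188.4563515 ]
f2 [304.58578603 188.21513762]
```

View pics/w.png

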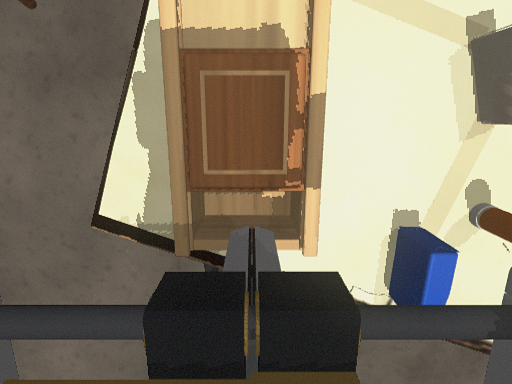

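The wrist view shows the panel's front edge at row 187, columns 187–303. The fingertips sit over the bay in front of it, and the box lies about 2.5 mm further left than I estimated. Next: descend and push.

Emit:
{"op": "arm_command", "data": {"steps": [[0, 0, -3, 30, 0], [0, 0, -3, 59, 0], [0, 0, -3, 59, 0], [0, 0, -3, 59, 0], [0, 8, -3, 59, 0], [0, 16, -3, 59, 0], [0, 24, -3, 59, 0], [0, 32, -3, 59, 0], [0, 40, -3, 59, 0], [0, 48, -3, 59, 0], [0, 56, -3, 59, 0], [0, 64, -3, 59, 0], [0, 70, -3, 59, 0], [0, 74, -3, 59, 0], [0, 78, -3, 59, 0], [0, 78, -3, 59, 0]]}}

```text
clock: 4.7
eef_pos: [551.8, -68.1, 105.4]
eef_rot: [3.142, -0.0, -0.183]
wrist_force: [0.3, -0.5, -0.7]
finger_gap: 0.3
finger_force: 0.0
```

```bash
python3 -c "
from h import *
st();print(rel(box(6),106,-10.5))"
```

```text
('clock', np.float64(4.7)) ('eef_pos', array([551.83, -68.14, 105.37])) ('eef_rot', array([ 3.14, -0.  , -0.18])) ('wrist_force', array([ 0.26, -0.46, -0.72])) ('finger_gap', np.float64(0.27)) ('finger_force', np.float64(0.0))
[ 4.8  2.5 -0.6 -0. ]
```

Emit:
{"op": "arm_command", "data": {"steps": [[0, 2, 0, 0, 0], [0, 4, 0, 0, 0], [0, 5, 0, 0, 0], [0, 6, 0, 0, 0], [0, 7, 0, 0, 0]]}}

```text
clock: 5.32
eef_pos: [555.4, -68.8, 105.3]
eef_rot: [3.141, 0.009, -0.183]
wrist_force: [-33.0, 5.7, 20.9]
finger_gap: 0.7
finger_force: 17.1
```

```bash
python3 - <<'E'
from h import *
from cell import imaging
st()
p=imaging.camera("scene")
cv2.imwrite("pics/s2.png",cv2.resize(p["img"][120:250,120:300,::-1],(720,520),interpolation=cv2.INTER_CUBIC))
E
```

```text
('clock', np.float64(5.32)) ('eef_pos', array([555.37, -68.76, 105.28])) ('eef_rot', array([ 3.14,  0.01, -0.18])) ('wrist_force', array([-33.02,   5.72,  20.88])) ('finger_gap', np.float64(0.71)) ('finger_force', np.float64(17.13))
```

The 33 N reading with the tool at the expected place means the cover is against its stop. Backing off, rising, and going to the bar.

Emit:
{"op": "arm_command", "data": {"steps": [[0, -8, 0, 0, 0], [0, -15, 0, 0, 0], [0, -15, 0, -40, 0], [0.4, -15, 0, -80, 0], [0.7, -15, 0, -80, 0], [0.7, -15, 0, -80, 0]]}}

```text
clock: 6.12
eef_pos: [543.4, -66.5, 184.6]
eef_rot: [-3.142, 0.001, -0.184]
wrist_force: [-0.6, 0.2, -0.3]
finger_gap: 27.2
finger_force: 0.0
```

```bash
python3 - <<'E'
from h import *
from cell import imaging
st();print(rel([530,-301.5],180,5.4))
p=imaging.camera("top")
cv2.imwrite("pics/t2.png",cv2.resize(p["img"][95:215,140:300,::-1],None,fx=5,fy=5,interpolation=cv2.INTER_CUBIC))
E
```

```text
('clock', np.float64(6.12)) ('eef_pos', array([543.36, -66.54, 184.65])) ('eef_rot', array([-3.14,  0.  , -0.18])) ('wrist_force', array([-0.64,  0.2 , -0.26])) ('finger_gap', np.float64(27.25)) ('finger_force', np.float64(0.0))
[ 29.7 233.4   4.6 -15.9]
```

Emit:
{"op": "arm_command", "data": {"steps": [[0.7, 10, 50, 4, -5], [0.7, 18, 100, 4, -10], [0.7, 24, 150, 4, -16], [0.7, 30, 200, 4, -16], [0.7, 30, 233, 4, -16], [0.7, 30, 233, 4, -16], [0.7, 30, 233, 4, -16]]}}

```text
clock: 7.05
eef_pos: [530.6, -300.3, 180.6]
eef_rot: [-3.141, 0.001, 0.096]
wrist_force: [-0.4, -0.3, -0.7]
finger_gap: 66.1
finger_force: 0.0
```

```bash
python3 - <<'E'
from h import *
from cell import imaging,trace
st()
p=imaging.camera("wrist")
d=trace(p,"bar")
for e in d: print(e["p"],e["rect"])
print([np.round(topix(p,[539+a*39.8-b*1.2,-301.7+a*3.8+b*12.9,68])).tolist() for a,b in((1,1),(1,-1),(-1,-1),(-1,1))])
cv2.imwrite("pics/w2.png",cv2.resize(p["img"][...,::-1],(780,585)))
E
```

```text
('clock', np.float64(7.05)) ('eef_pos', array([ 530.61, -300.35,  180.55])) ('eef_rot', array([-3.14,  0.  ,  0.1 ])) ('wrist_force', array([-0.42, -0.34, -0.7 ])) ('finger_gap', np.float64(66.13)) ('finger_force', np.float64(0.0))
0.91 [250.9, 188.5, 29.4, 96.6]
0.74 [157.1, 362.1, 18.8, 43.5]
[[238.0, 145.0], [268.0, 145.0], [267.0, 233.0], [239.0, 233.0]]
```

View pics/w2.png

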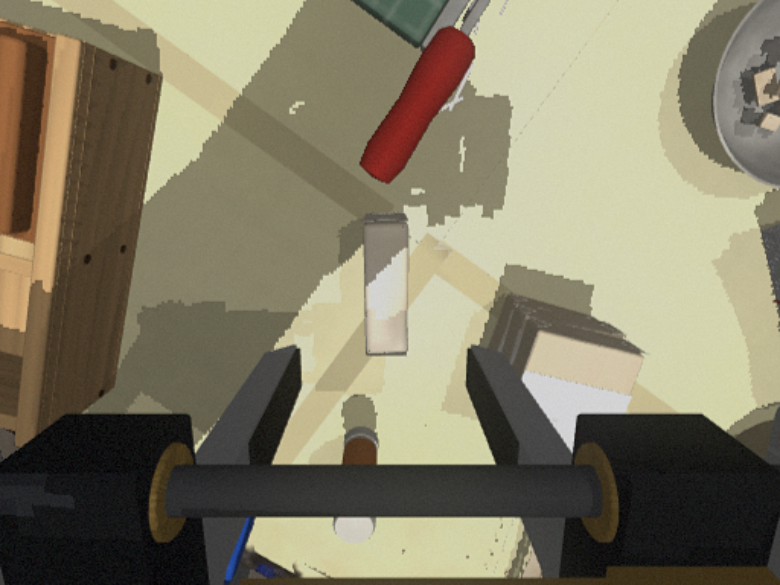

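The wrist view shows the bar's top at (364–409, 222–354), within a pixel of my estimate. The stack at (580,370) and the glue at (357,480) are clear of the fingers.

```bash
python3 -c "
from h import *
print(rel([539,-301.8],52,5.4))"
```

```text
[  7.9   2.5 129.1   0.2]
```

Emit:
{"op": "arm_command", "data": {"steps": [[0.6, 8, 2.2, 20, 0], [0.6, 8, 2.2, 50, 0], [0.6, 8, 2.2, 80, 0], [0.6, 8, 2.2, 105, 0], [0.6, 8, 2.2, 122, 0], [0.6, 8, 2.2, 129, 0], [0.6, 8, 2.2, 129, 0], [0.4, 8, 2.2, 129, 0], [0.2, 8, 2.2, 129, 0], [0.2, 8, 2.2, 129, 0], [0.2, 8, 2.2, 129, 0], [0.2, 8, 2.2, 129, 0]], "force": 20}}

```text
clock: 8.65
eef_pos: [538.9, -302.6, 52.8]
eef_rot: [3.141, -0.0, 0.096]
wrist_force: [-0.5, 0.8, 3.4]
finger_gap: 26.0
finger_force: 20.0
```

```bash
python3 -c "
from h import *
print(rel([539,-301.8],210,5.4)); print(rel(box(-59,2.5),210,79.5))"
```

```text
[ 1.000e-01 -8.000e-01 -1.572e+02  1.000e-01]
[ -22.6 -248.7 -157.2  -74. ]
```

Emit:
{"op": "arm_command", "data": {"steps": [[0, 0, 0, -15, 0], [0, 0, 0, -45, 0], [0, 0, 0, -80, 0], [0, 0, 0, -120, 0], [0, 0, 0, -150, 0], [0, -2, -15, -157, 0], [0, -5, -45, -157, -8], [0, -8, -80, -157, -16], [0, -11, -115, -157, -25], [0, -14, -150, -157, -34], [0, -17, -185, -157, -43], [0, -20, -215, -157, -52], [0, -22, -235, -157, -60], [0, -22.6, -248, -157, -67], [0, -22.6, -248.7, -157, -74], [0, -22.6, -248.7, -157, -74], [0, -22.6, -248.7, -157, -74]]}}

```text
clock: 10.78
eef_pos: [492.2, -57.0, 209.0]
eef_rot: [-3.141, -0.0, 1.385]
wrist_force: [-0.2, 0.4, -2.2]
finger_gap: 26.2
finger_force: 20.0
```

```bash
python3 - <<'E'
from h import *
from cell import imaging
st(); print(rel(box(-59,2.5),58.8,79.5))
p=imaging.camera("wrist"); 
np.savez("w3.npz",**{k:p[k] for k in("img","mtx","view")})
cv2.imwrite("pics/w3.png",cv2.resize(p["img"][...,::-1],(780,585)))
# predicted rail outer/inner edges z89 with y offset 2.5
for y in(58,46,-46,-58):
    print(y,[np.round(topix(p,[*box(x,y+2.5),89])*1.523).tolist() for x in(-114,-59,0,60)])
E
```

```text
('clock', np.float64(10.78)) ('eef_pos', array([492.16, -56.98, 209.01])) ('eef_rot', array([-3.14, -0.  ,  1.38])) ('wrist_force', array([-0.16,  0.41, -2.15])) ('finger_gap', np.float64(26.2)) ('finger_force', np.float64(19.99))
[-1.000e-01  5.000e-01  1.502e+02 -2.000e-01]
58 [[287.0, 202.0], [384.0, 202.0], [487.0, 202.0], [593.0, 201.0]]
46 [[289.0, 224.0], [384.0, 223.0], [486.0, 223.0], [591.0, 223.0]]
-46 [[296.0, 372.0], [384.0, 372.0], [479.0, 371.0], [575.0, 371.0]]
-58 [[297.0, 390.0], [384.0, 389.0], [478.0, 389.0], [573.0, 389.0]]
```

View pics/w3.png

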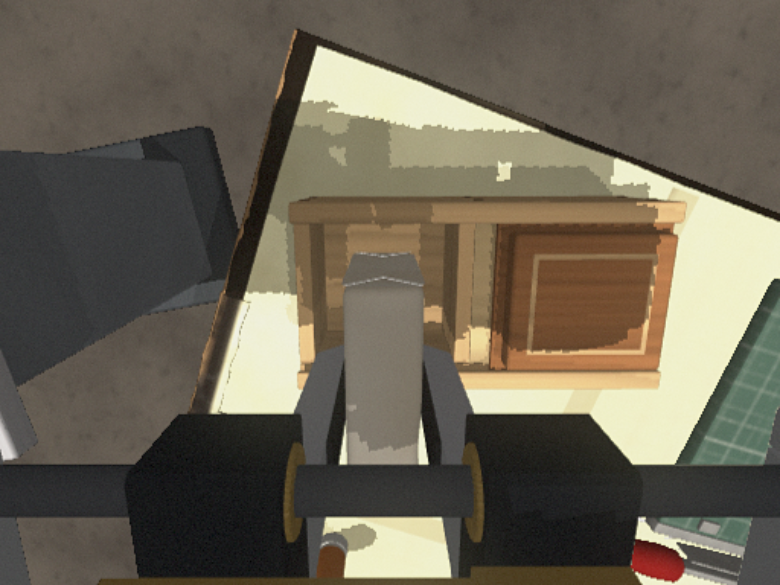

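The wrist view shows the bar held square over the bay. The rails at rows 202–223 and 372–389 match the corrected box pose, and the cover at (585,300) is fully open. Next I'll check where the bar sits along its length.

```bash
python3 - <<'E'
from h import *
p=np.load("w3.npz")
T=np.array([492.16,-56.98]);u=np.array([np.cos(1.385),np.sin(1.385)])
for z in(209+15.2,209-52.8):print(z,[np.round(topix(p,[*(T+u*d),z])*1.523).tolist() for d in(36,40,44)])
E
```

```text
224.2 [[383.0, 298.0], [383.0, 285.0], [383.0, 273.0]]
156.2 [[383.0, 260.0], [383.0, 251.0], [383.0, 242.0]]
```

Emit:
{"op": "arm_command", "data": {"steps": [[0, 0, 0.5, 25, 0], [0, 0, 0.5, 50, 0], [0, 0, 0.5, 70, 0], [0, 0, 0.5, 85, 0], [0, 0, 0.5, 100, 0], [0, 0, 0.5, 115, 0], [0, 0, 0.5, 128, 0], [0, 0, 0.5, 138, 0], [0, 0, 0.5, 144, 0], [0, 0, 0.5, 147, 0], [0, 0, 0.5, 147, 0]]}}

```text
clock: 12.2
eef_pos: [493.1, -57.3, 62.5]
eef_rot: [3.141, -0.0, 1.387]
wrist_force: [0.8, 0.2, -2.0]
finger_gap: 26.5
finger_force: 20.0
```

Emit:
{"op": "arm_command", "data": {"steps": [[0, 0, 0, 1.5, 0], [0, 0, 0, 2.5, 0], [0, 0, 0, 3.3, 0], [0, 0, 0, 3.3, 0]]}}

```text
clock: 12.7
eef_pos: [493.0, -57.3, 59.1]
eef_rot: [-3.141, 0.0, 1.387]
wrist_force: [0.3, -0.9, -1.1]
finger_gap: 26.5
finger_force: 20.0
```

Emit:
{"op": "arm_command", "data": {"steps": [[0, 0, 0, 0.4, 0], [0, 0, 0, 0.7, 0], [0, 0, 0, 0.7, 0]]}}

```text
clock: 13.08
eef_pos: [493.1, -57.3, 58.8]
eef_rot: [3.141, 0.0, 1.387]
wrist_force: [-2.3, -0.3, 5.8]
finger_gap: 26.4
finger_force: 20.0
```

The bar has touched the floor (+5.8 N). Letting go, opening only to about 45 mm, then straight up.

Emit:
{"op": "arm_command", "data": {"steps": [[0.32, 0, 0, 0, 0], [0.36, 0, 0, 0, 0], [0.42, 0, 0, 0, 0], [0.47, 0, 0, 0, 0], [0.47, 0, 0, 0, 0], [0.47, 0, 0, -8, 0], [0.47, 0, 0, -25, 0], [0.47, 0, 0, -50, 0], [0.47, 0, 0, -90, 0], [0.47, 0, 0, -130, 0], [0.2, 0, 0, -130, 0], [0, 0, 0, -130, 0], [0, 0, 0, -130, 0], [0, 0, 0, -130, 0]]}}

```text
clock: 14.82
eef_pos: [492.8, -57.3, 187.8]
eef_rot: [-3.14, 0.0, 1.387]
wrist_force: [0.3, -0.0, 0.5]
finger_gap: 7.5
finger_force: 0.0
```

```bash
python3 - <<'E'
from h import *
from cell import imaging
st(); print(rel(box(130,2.5),190,-10.5))
p=imaging.camera("wrist"); 
cv2.imwrite("pics/w4.png",cv2.resize(p["img"][...,::-1],(780,585)))
E
```

```text
('clock', np.float64(14.82)) ('eef_pos', array([492.79, -57.25, 187.78])) ('eef_rot', array([-3.14,  0.  ,  1.39])) ('wrist_force', array([ 0.33, -0.01,  0.5 ])) ('finger_gap', np.float64(7.54)) ('finger_force', np.float64(0.0))
[ 1.000e-01  1.888e+02 -2.200e+00  9.000e+01]
```

View pics/w4.png

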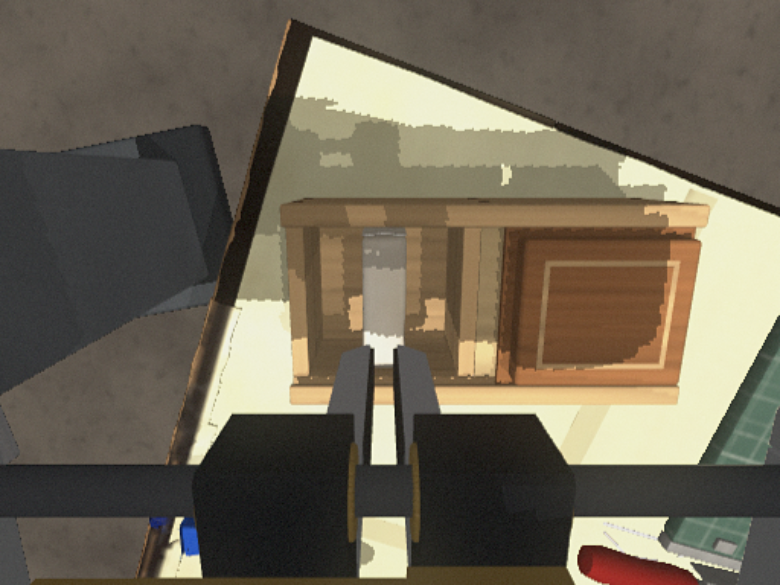

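The bar stands upright, centred in the bay at (384,290), and released. The cover is still open at (600,305). Moving to beyond the cover's far end to push it shut.

Emit:
{"op": "arm_command", "data": {"steps": [[0, 0, 20, -8, 9], [0, 0, 45, -8, 18], [0, 0, 70, -8, 27], [0, 0, 95, -8, 36], [0, 0, 120, -8, 45], [0, 0, 145, -8, 54], [0, 0, 170, -8, 63], [0, 0, 185, -8, 72], [0, 0, 189, -8, 81], [0, 0, 189, -8, 90], [0, 0, 189, -8, 90], [0, 0, 189, 20, 90], [0, 0, 189, 55, 90], [0, 0, 189, 82, 90], [0, 0, 189, 82, 90], [0, 0, 189, 82, 90]]}}

```text
clock: 16.88
eef_pos: [679.4, -91.8, 107.8]
eef_rot: [-3.142, -0.002, -0.182]
wrist_force: [0.5, 0.9, -0.3]
finger_gap: 0.4
finger_force: 0.0
```

```bash
python3 -c "
from h import *
st();print(rel(box(-6,2.5),106,-10.5))"
```

```text
('clock', np.float64(16.88)) ('eef_pos', array([679.4 , -91.83, 107.84])) ('eef_rot', array([-3.14, -0.  , -0.18])) ('wrist_force', array([ 0.54,  0.9 , -0.29])) ('finger_gap', np.float64(0.37)) ('finger_force', np.float64(0.0))
[-1.369e+02 -2.000e-01  1.800e+00  1.000e-01]
```

Emit:
{"op": "arm_command", "data": {"steps": [[0, -6, 0, 1.5, 0], [0, -14, 0, 1.5, 0], [0, -22, 0, 1.5, 0], [0, -30, 0, 1.5, 0], [0, -38, 0, 1.5, 0], [0, -46, 0, 1.5, 0], [0, -54, 0, 1.5, 0], [0, -62, 0, 1.5, 0], [0, -70, 0, 1.5, 0], [0, -78, 0, 1.5, 0], [0, -86, 0, 1.5, 0], [0, -94, 0, 1.5, 0], [0, -102, 0, 1.5, 0], [0, -110, 0, 1.5, 0], [0, -118, 0, 1.5, 0], [0, -125, 0, 1.5, 0], [0, -130, 0, 1.5, 0], [0, -133, 0, 1.5, 0], [0, -133, 0, 1.5, 0]]}}

```text
clock: 19.25
eef_pos: [547.6, -67.4, 104.7]
eef_rot: [-3.142, 0.001, -0.183]
wrist_force: [-0.5, -0.5, -0.6]
finger_gap: 0.3
finger_force: 0.0
```

Emit:
{"op": "arm_command", "data": {"steps": [[0, -1.5, 0, 0, 0], [0, -3, 0, 0, 0], [0, -4, 0, 0, 0], [0, -5, 0, 0, 0], [0, -5, 0, 0, 0]]}}

```text
clock: 19.88
eef_pos: [545.7, -67.0, 105.0]
eef_rot: [-3.141, -0.007, -0.184]
wrist_force: [23.5, -3.8, -14.8]
finger_gap: 0.3
finger_force: 11.9
```

Emit:
{"op": "arm_command", "data": {"steps": [[0, 6, 0, 0, 0], [0, 15, 0, 0, 0], [0, 15, 0, -40, 0], [0, 15, 0, -90, 0], [0, 40, 0, -120, 0], [0, 40, 0, -120, 0], [0, -10, 0, -120, 0], [0, -60, 0, -120, 0], [0, -110, 0, -120, 0], [0, -110, 0, -120, 0], [0, -110, 0, -120, 0]]}}

```text
clock: 21.25
eef_pos: [435.2, -46.5, 224.5]
eef_rot: [-3.142, 0.0, -0.183]
wrist_force: [0.3, -0.5, 0.4]
finger_gap: 0.5
finger_force: 0.0
```

```bash
python3 - <<'E'
from h import *
from cell import imaging
st()
p=imaging.camera("wrist"); s=1.523
cv2.imwrite("pics/w5.png",cv2.resize(p["img"][...,::-1],(780,585)))
for j in(0,5): print(j,[np.round(topix(p,[*box(-60+j+a,2.5+b),100])*s).tolist() for a,b in((46,41),(46,-41),(-46,41),(-46,-41))])
print("end",[np.round(topix(p,[*box(a,2.5+52),89])*s).tolist() for a in(-114,114)])
E
```

```text
('clock', np.float64(21.25)) ('eef_pos', array([435.23, -46.54, 224.53])) ('eef_rot', array([-3.14,  0.  , -0.18])) ('wrist_force', array([ 0.28, -0.47,  0.37])) ('finger_gap', np.float64(0.55)) ('finger_force', np.float64(0.0))
0 [[307.0, 119.0], [455.0, 119.0], [313.0, 281.0], [449.0, 281.0]]
5 [[307.0, 110.0], [455.0, 110.0], [313.0, 273.0], [449.0, 273.0]]
end [[299.0, 290.0], [279.0, -145.0]]
```

View pics/w5.png

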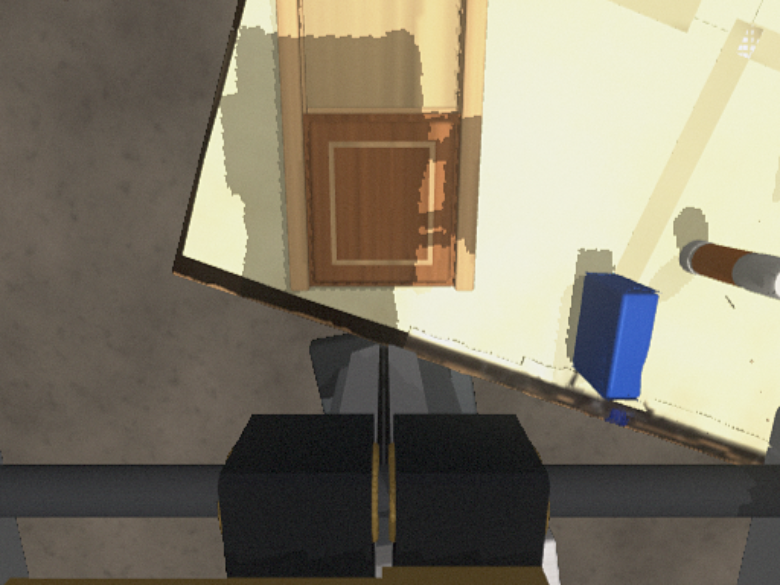

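The cover sits at rows 115–281 with its front end flush with the rail ends, so it is fully shut. The glue stick at (735,265) is still upright. Handing in.

```bash
python3 -c "
from cell import job
print(job.sign_off())"
```

```text
the job is handed in; nothing more can be done
None
```

The cream soap bar stands upright in the bay with the cover pushed fully shut over it. The stack and glue stick were not touched, and the job was handed in at about 21 s.

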